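Hang the lift-off door on the control box

TASK

The small grey control box has lost its door: two doors stand upright in the plywood rack. Lift out the taller one, the one whose knuckles are as far apart as the box's two upright hinge pins, and hang it on the box, both knuckles fully down on both pins, then let go. Leave the shorter door standing in its slot.

Things in the scene. Friction and masses are not known exactly. Their poses are not given: they have to be found in the camera images.
- door_mid (a point): Centre of the taller door: grey leaf 160 wide, 160 high, 12 thick, 0.3 kg, upright in a rack slot (floor 10 mm above bench, walls up to 50 mm; slots 110 mm apart). Top edge 80 mm above the point; grasp its middle, fingers on the faces. z up, y along the width towards the knuckle edge, x through the thickness (lock knob 4 mm proud on the +x face, 52 mm to -y).
- knuckle_low (a point): Lower knuckle of the taller door: upright steel ring, bore 22, outside 29, 14 high, open at both ends. Point: centre of its underside, 104 mm to +y of door_mid and 55 mm below it. Axes as door_mid.
- knuckle_high (a point): Upper knuckle of the taller door: same ring, 100 mm straight above the lower one. Point: centre of its underside, 104 mm to +y of door_mid and 45 mm above it. Axes as door_mid.
- pin_low (a point): Foot of the fixed box's lower hinge pin = top of its bracket, 45 mm above the bench; a seated knuckle's underside rests here. Smooth pin 32 high: 14 thick for 12 mm, then tapering to 4. Box axes: z up, -x out of its open front; box (110x156x185 high) begins 26 mm to +y and 8 mm to +x; free space to -y and -x. A door hung with axes parallel to these stands open to the right (-y); other angles are fine too.
- pin_high (a point): Foot of the upper pin, identical, 100 mm straight above pin_low; axes as pin_low. Brackets are 8 mm thick, 22 wide and end 11 mm beyond the pin axis. The lower knuckle must come in sideways between the lower pin's tip (77 mm above the bench) and the upper bracket's underside (137 mm), the upper one over the upper tip (177 mm); then both go down together.
- spare_mid (a point): Centre of the shorter door, of another box, in the rack's other slot: same look, 160 wide, 115 high, 12 thick, knuckles only 50 mm apart. Axes as door_mid. To be left where it is.

How it is judged (in metres and radians):
At the end, for the whole second after the job is handed in: Both knuckles of the taller door sit round their own pins, within 8 mm of the pin axes and within 6 mm of fully down, the door upright to 7 degrees; the shorter door stands upright in its slot, within 30 mm of where it was (horizontal distance between knuckle_low and pin_low below 0.008 m and horizontal distance between knuckle_high and pin_high below 0.008 m and z of knuckle_low in the frame of pin_low between -0.006 and 0.006 m and z of knuckle_high in the frame of pin_high between -0.006 and 0.006 m and angle between door_mid's own z axis and vertical below 0.12 rad and distance of spare_mid from where it was at the start of the episode below 0.03 m and angle between spare_mid's own z axis and vertical below 0.15 rad); the robot touches nothing.
It fails at once if the shorter door is lifted or shoved more than 40 mm (distance of spare_mid from where it was at the start of the episode above 0.04 m).
It also fails if it takes over 48 s, if anything falls off the work surface, if the arm or the gripper's body presses on something with over 40 N, if the wrist force passes 120 N, or if a joint passes its speed limit or range.

ROBOT

A 7-joint arm with a two-finger parallel gripper is mounted at the origin on a cart in front of the work surface, level with it; the furniture and walls round the work are solid. World frame = base frame: x ahead of the robot, y to its left, z up, the work surface at z = 0. Lengths are in mm, angles in rad, forces in N, time in s.
With the tool pointing down it reaches from about 425 to 825 mm from the base axis. Payload 3.6 kg.
Tool frame: the origin (TCP) lies between the finger pads; the fingertips stand 22 mm ahead of it and the grasp point (between the pads) lies 3 mm ahead of it (robot.nose_length is the distance from the TCP to the fingertips, in mm); z points along the fingers, y is the direction in which the jaws open and shut (so a half turn about z gives the same grasp; the last joint's range is limited). The gripper opens to 93 mm and grips with 3 to 60 N. Pads are 15 mm wide; open, the fingers measure 128 mm over their backs; the gripper's body (75 mm by 188 mm) begins 65 mm behind the grasp point.
Start: joints at [1.183, 0.615, -0.013, 1.423, 0.008, 1.103, -0.04], TCP at [229.475, -608.114, 217.94] pointing down, gripper open.
Joint ranges: [-3.12, 3.12], [-0.3, 2.06], [-1.34, 1.32], [0.26, 2.42], [-1.36, 4.5], [0.01, 1.98], [-2.84, 2.84]. Speed limits (rad/s): [2.79, 2.79, 3.14, 3.14, 3.14, 3.14, 3.14].

INTERFACE

Orientations are given as a unit quaternion [w, x, y, z].
In Python, from workcell import robot gives the robot as it stands. The module is installed in compiled form; this text tells all that it offers.
- The arm moves only by the tool jog_arm, never from a script. Its arguments are lists of equal length, an entry for each row: "travel": the shift along the tool's x, y, z in units of 0.25 m (1.0 is 0.25 m), a list of three; "delta_rot": the turn, a rotation vector about the tool's x, y, z in units of pi/2 rad (1.0 is pi/2 rad), a list of three; "gripper": the gripper command: -1 is shut, 1 is fully open, values between are in proportion. A call has 1 to 12 rows; each row shifts and turns the commanded pose from where the row before left it, along the tool's axes as they then stand; what a row does not reach is not made up. A row lasts 1/12 s, in which the tool goes at most 41.7 mm and 7.16 degrees, less where a joint would pass 70% of its speed; a pose out of reach is approached as far as the arm can. A call with a number of a shift or a turn outside -1 to 1 is refused whole. A call with a gripper value outside its range is refused whole. The fingers move at their own pace and stop on an object; "force" is the grip in N (left out, the last holds). Time passes only in rows, so rows that do not move let the fingers close. It gives the time, the measured TCP pose, the force and the opening at its end, in the units of the state.
- robot.state(): the state, without advancing time (a new reading comes with each control period).
- robot.grab_frame(name): name is "scene" or "top" or "wrist"; returns a dict with "color" (480x640x3 uint8, red, green, blue), "fx", "fy", "cx", "cy" (pixels), "distortion" ([k1, k2, p1, p2, k3] as OpenCV has them; the pictures are not rectified), "position" and "orientation" of the camera in the world; the wrist camera has in their place "hand_eye" (4x4, takes a point from camera to tool coordinates, whose origin is the TCP and whose axes are the flange's). Camera axes: x right, y down, z forward; pixel columns grow to the right and rows downward; lengths in mm; the calibration is good to about 2 mm. A picture is of the moment at which its call begins: read the wrist's pose just before it. There is no depth.
- robot.sign_off(): hands the job in, once; it reports no verdict.
The state is a dict: "time": time; "q": joint angles; "qvel": joint speeds; "joint_torque": joint torques, N m; "tool_pos": TCP position; "tcp_rot": TCP orientation; "ft_force": force on the tool from outside, world axes, zero at the start; "torque": the same for the moment, N m; "gripper_width": opening from 0.0 (shut) to 1.0 (fully open).
Only numpy, scipy, OpenCV 4.12 (cv2) and the standard library are available. Lean on these libraries where they do the work, as an engineer would, in place of code of your own. Each camera call takes 0.05 s, during which the arm holds its last target.

## Working session

There is one attempt and no reset: what is moved stays moved. The work goes in short steps, Python scripts to look and compute and a tool call to move; the robot and the scene stay as the last step left them, time stands still between calls to the robot, and variables do not carry over. Pictures are saved under pics/ and viewed, and the job is handed in when it is done.

Besides the shell and the picture viewer there is one more tool, called after "Call:" by a JSON object that holds its "fn" and its "kwargs", one argument or row to a line. jog_arm: Moves the arm, as the interface text tells. Its arguments: {"type":"object","properties":{"travel":{"type":"array","items":{"type":"array","items":{"type":"number","minimum":-1,"maximum":1}}},"delta_rot":{"type":"array","items":{"type":"array","items":{"type":"number","minimum":-1,"maximum":1}}},"gripper":{"type":"array","items":{"type":"number"}},"force":{"type":"number"}},"required":["travel","delta_rot","gripper"]}

```bash
mkdir -p pics
cat > h.py <<'E'
import numpy as np,cv2
from workcell import robot
from scipy.spatial.transform import Rotation as R
def rot(q): return R.from_quat([q[1],q[2],q[3],q[0]]).as_matrix()
def save(n,f): cv2.imwrite('pics/'+n,cv2.cvtColor(f['color'],cv2.COLOR_RGB2BGR))
E
python3 - <<'E'
from h import *
import pickle
s=robot.state(); print(s)
for n in ['scene','top','wrist']:
    f=robot.grab_frame(n); save(n+'0.png',f); pickle.dump((s,f),open(n+'0.pkl','wb'))
    print(n,{k:v for k,v in f.items() if k!='color'})
E
```

```text
{'time': 0.0, 'q': array([ 1.18352663,  0.61593936, -0.01259078,  1.42490464,  0.00812467,
        1.10338131, -0.04039483]), 'qvel': array([-0.0001117 , -0.00023169,  0.00050329, -0.00188107, -0.00048592,
        0.00013737, -0.00204236]), 'joint_torque': array([ 3.40329962e-05, -4.58935261e+01,  2.08657840e-01, -1.65743279e+01,
       -6.11530524e-02,  2.03286507e-02,  2.17988922e-04]), 'tool_pos': array([ 229.15396105, -607.41625459,  216.76628506]), 'tcp_rot': array([-1.26288263e-03,  9.83768341e-01,  1.79438524e-01, -2.68008225e-04]), 'ft_force': array([-0.08884753, -0.66985993, -0.14955519]), 'torque': array([ 0.00750132,  0.06075687, -0.03508104]), 'gripper_width': 1.0030256098189692}
scene {'fx': 575.4525931767168, 'fy': 575.4525931767168, 'cx': 325.4983744871362, 'cy': 239.22573474377106, 'distortion': array([-0.15061177,  0.        ,  0.        ,  0.        ,  0.        ]), 'position': array([ 76.5609693 , 704.53673333, 963.67610763]), 'orientation': array([ 0.10282128, -0.24189971,  0.88545088, -0.38326108])}
top {'fx': 469.7254597282873, 'fy': 469.7254597282873, 'cx': 322.5647147168361, 'cy': 233.13236410481355, 'distortion': array([-0.10930318,  0.        ,  0.        ,  0.        ,  0.        ]), 'position': array([ 436.78296449, -100.64371233,  991.47860811]), 'orientation': array([ 0.05890178, -0.69518928,  0.71587916, -0.02755846])}
wrist {'fx': 404.2462493192363, 'fy': 404.2462493192363, 'cx': 328.1771180399777, 'cy': 240.60542201691538, 'distortion': array([-0.06169051,  0.        ,  0.        ,  0.        ,  0.        ]), 'hand_eye': array([[-5.73730741e-04, -9.62724127e-01, -2.70484612e-01,
         7.60916761e+01],
       [ 9.99999504e-01, -7.72422373e-04,  6.28128888e-04,
         1.31042009e+00],
       [-8.13643202e-04, -2.70484118e-01,  9.62724093e-01,
        -1.66947475e+02],
       [ 0.00000000e+00,  0.00000000e+00,  0.00000000e+00,
         1.00000000e+00]])}
```

View pics/scene0.png

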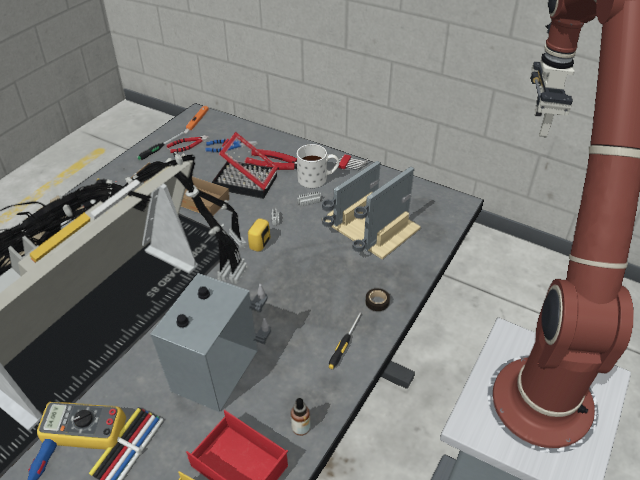

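View pics/top0.png

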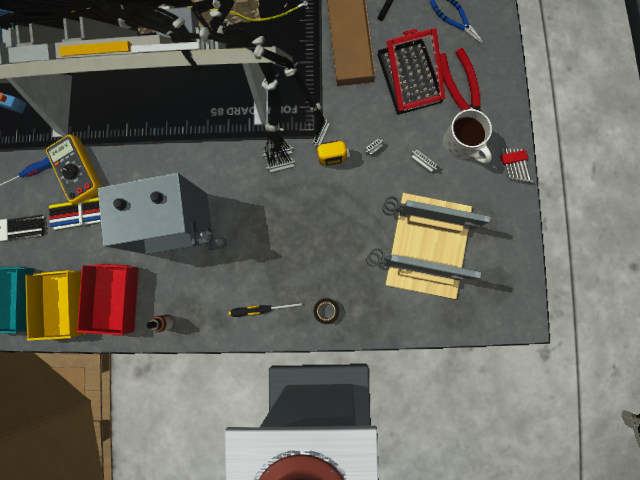

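View pics/wrist0.png

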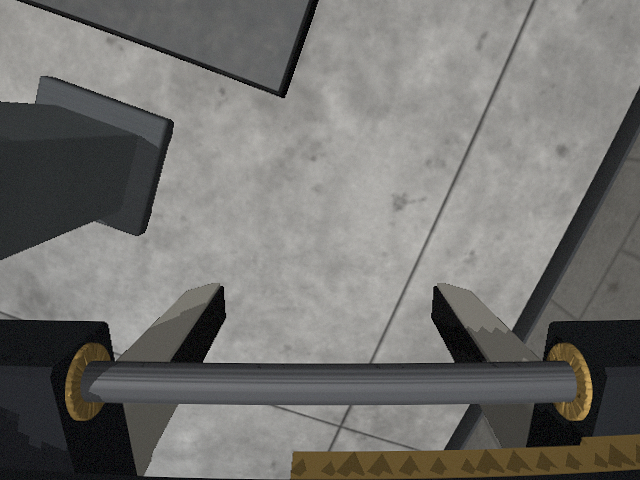

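Run:
```python
import cv2
a=cv2.imread('pics/scene0.png');b=cv2.imread('pics/top0.png')
cv2.imwrite('pics/z1.png',cv2.resize(a[145:265,305:435],None,fx=6,fy=5,interpolation=3)[:600,:780])
cv2.imwrite('pics/z2.png',cv2.resize(b[180:310,350:510],None,fx=5,fy=4.6,interpolation=3)[:600])
cv2.imwrite('pics/z3.png',cv2.resize(a[260:420,140:300],None,fx=3.75,fy=3.75,interpolation=3))
cv2.imwrite('pics/z4.png',cv2.resize(b[160:260,90:240],None,fx=5.3,fy=5.3,interpolation=3)[:600,:800])
```

```text
(no output)
```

View pics/z1.png

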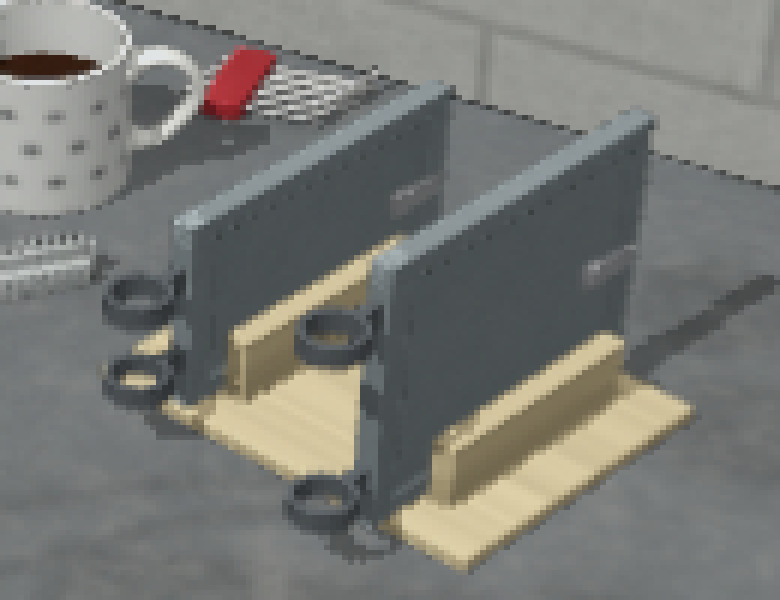

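View pics/z2.png

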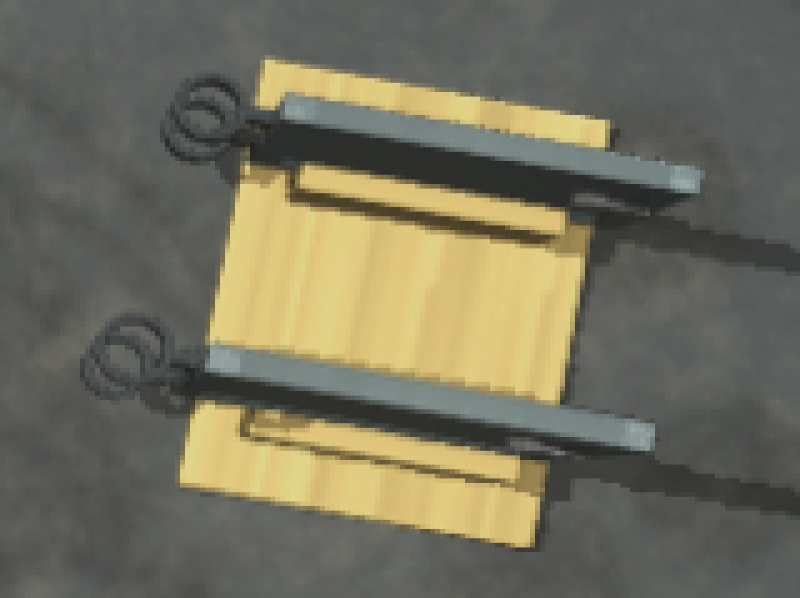

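View pics/z3.png

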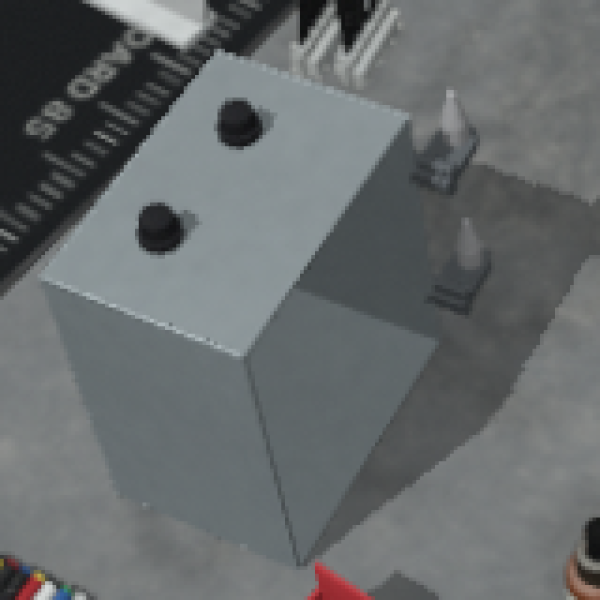

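View pics/z4.png

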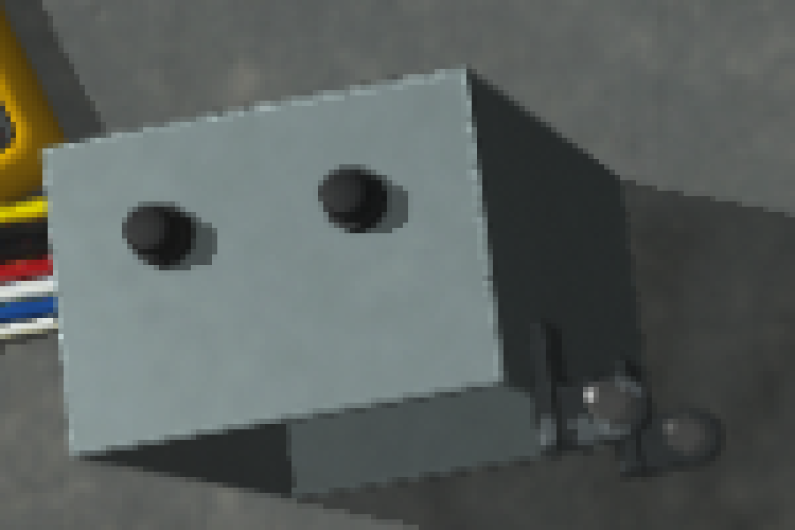

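```bash
cat >> h.py <<'E'
def ray(f,px,s=None):
    K=np.array([[f['fx'],0,f['cx']],[0,f['fy'],f['cy']],[0,0,1]])
    u=cv2.undistortPoints(np.array([[px]],float),K,f['distortion'])[0,0]
    d=np.array([u[0],u[1],1.])
    if 'hand_eye' in f:
        H=np.array(f['hand_eye']);Rt=rot(s['tcp_rot']);o=np.array(s['tool_pos'])+Rt@H[:3,3];d=Rt@H[:3,:3]@d
    else: o=np.array(f['position']);d=rot(f['orientation'])@d
    return o,d/np.linalg.norm(d)
def onz(f,px,z,s=None):
    o,d=ray(f,px,s);return o+d*(z-o[2])/d[2]
def tri(r):
    A=0;b=0
    for o,d in r:
        P=np.eye(3)-np.outer(d,d);A=A+P;b=b+P@o
    x=np.linalg.solve(A,b);return x,[float(np.linalg.norm((np.eye(3)-np.outer(d,d))@(x-o))) for o,d in r]
def proj(f,X,s=None):
    K=np.array([[f['fx'],0,f['cx']],[0,f['fy'],f['cy']],[0,0,1]])
    if 'hand_eye' in f:
        H=np.array(f['hand_eye']);Rt=rot(s['tcp_rot']);o=np.array(s['tool_pos'])+Rt@H[:3,3];Rc=Rt@H[:3,:3]
    else: o=np.array(f['position']);Rc=rot(f['orientation'])
    p=Rc.T@(np.array(X,float)-o);return cv2.projectPoints(p.reshape(1,3),np.zeros(3),np.zeros(3),K,f['distortion'])[0].ravel()
E
python3 - <<'E'
from h import *
import pickle
np.set_printoptions(precision=1,suppress=True)
T=pickle.load(open('top0.pkl','rb'))[1];S=pickle.load(open('scene0.pkl','rb'))[1]
a=onz(T,(391.2,258.3),170);b=onz(T,(480.6,275.2),170)
print('topedge',a,b,np.linalg.norm(a-b),(a+b)/2, np.degrees(np.arctan2(*(a-b)[[1,0]])))
print('kn',onz(T,(376.4,256.1),149))
sa=onz(S,(305+385/6,145+262/5),170);sb=onz(S,(305+645/6,145+115/5),170)
print('scene',sa,sb,np.linalg.norm(sa-sb),(sa+sb)/2, np.degrees(np.arctan2(*(sa-sb)[[1,0]])))
for t,s,z in [((203.2,234.9),(260,284.5),177),((220.2,241.7),(264.5,318.7),77)]:
    print('pin',onz(T,t,z),onz(S,s,z),tri([ray(T,t),ray(S,s)]))
# box top corners
c=[onz(T,(90+x/5.3,160+y/5.3),185) for x,y in [(470,70),(500,380),(72,455),(43,150)]]
print(c,[np.linalg.norm(c[i]-c[i-1]) for i in range(4)]); d=c[0]-c[3];print(np.degrees(np.arctan2(d[1],d[0])))
d=c[1]-c[2];print(np.degrees(np.arctan2(d[1],d[0])))
E
```

```text
topedge [ 490.3 -184.2  170. ] [ 455.8 -338.9  170. ] 158.50575730931274 [ 473.  -261.5  170. ] 77.41515866094765
kn [ 496.4 -160.   149. ]
scene [ 487.9 -187.9  170. ] [ 450.7 -337.2  170. ] 153.79579080110565 [ 469.3 -262.5  170. ] 76.00391251353238
pin [541.2 147.1 177. ] [540.7 149.1 177. ] (array([541.6, 147.7, 175.2]), [0.16390740644905935, 0.16390740644881938])
pin [539.3 142.7  77. ] [539.7 148.5  77. ] (array([541.1, 144.8,  71.7]), [1.3457929654777716, 1.3457929654778737])
[array([654. , 191.2, 185. ]), array([547. , 179.1, 185. ]), array([526.1, 331.1, 185. ]), array([633.1, 345.9, 185. ])] [np.float64(156.08591283690473), np.float64(107.70815591421103), np.float64(153.42295210088224), np.float64(108.05664831258116)]
-82.31763250968417
-82.17882944198209
```

Call:
{"fn": "jog_arm", "kwargs": {
  "travel": [
    [0,0,-0.04],
    [0,0,-0.04],
    [0,0,-0.04],
    [0,0,-0.04],
    [0,0,-0.04],
    [0,0,-0.04],
    [0,0,0],
    [0,0,0],
    [0,0,0]
  ],
  "delta_rot": [
    [0,0,-0.078],
    [0,0,-0.078],
    [0,0,-0.078],
    [0,0,-0.078],
    [0,0,-0.078],
    [0,0,-0.078],
    [0,0,-0.078],
    [0,0,-0.078],
    [0,0,0]
  ],
  "gripper": [0.3,0.3,0.3,0.3,0.3,0.3,0.3,0.3,0.3],
  "force": 40
}}

```text
time: 0.9
tool_pos: [229.1, -608.0, 277.6]
tcp_rot: [-0.0, 0.783, 0.622, 0.0]
ft_force: [-0.4, -0.4, 0.0]
gripper_width: 0.655
```

```bash
cat >> h.py <<'E'
def pose():
    s=robot.state();M=rot(s['tcp_rot']);y=np.degrees(np.arctan2(M[1,0],M[0,0]))
    print('t',round(s['time'],2),'tcp',np.round(s['tool_pos'],1),'yaw',round(y,2),'z',np.round(M[:,2],4),'F',np.round(s['ft_force'],1),'M',np.round(s['torque'],2),'g',round(s['gripper_width'],3),'q',np.round(s['q'],2))
    return s
def go(s,tgt,yaw=None):
    M=rot(s['tcp_rot']);d=M.T@(np.array(tgt)-s['tool_pos']);print('tool-frame mm',np.round(d,1),'units',np.round(d/250,3))
    if yaw is not None:
        y=np.degrees(np.arctan2(M[1,0],M[0,0]));print('rz units',-(yaw-y)/90)
        # level correction
        a=np.cross(M[:,2],[0,0,-1]);print('tilt corr tool units',np.round(M.T@a/(np.pi/2),4))
E
python3 - <<'E'
from h import *
s=pose();go(s,(474,-252,280),77)
E
```

```text
t 0.9 tcp [ 229.1 -608.   277.6] yaw 76.94 z [-1.e-04  8.e-04 -1.e+00] F [-0.4 -0.4  0. ] M [-0.08 -0.1  -0.04] g 0.655 q [ 1.33  0.58 -0.27  1.33  0.15  1.25  0.82]
tool-frame mm [402.2 158.1  -2.1] units [ 1.609  0.632 -0.008]
rz units -0.0007187386476060296
tilt corr tool units [-0.0002 -0.0005  0.    ]
```

Call:
{"fn": "jog_arm", "kwargs": {
  "travel": [
    [0.134,0.0525,0],
    [0.134,0.0525,0],
    [0.134,0.0525,0],
    [0.134,0.0525,0],
    [0.134,0.0525,0],
    [0.134,0.0525,0],
    [0.134,0.0525,0],
    [0.134,0.0525,0],
    [0.134,0.0525,0],
    [0.134,0.0525,0],
    [0.134,0.0525,0],
    [0.134,0.0525,0]
  ],
  "delta_rot": [
    [0,0,0],
    [0,0,0],
    [0,0,0],
    [0,0,0],
    [0,0,0],
    [0,0,0],
    [0,0,0],
    [0,0,0],
    [0,0,0],
    [0,0,0],
    [0,0,0],
    [0,0,0]
  ],
  "gripper": [0.3,0.3,0.3,0.3,0.3,0.3,0.3,0.3,0.3,0.3,0.3,0.3]
}}

```text
time: 1.9
tool_pos: [474.9, -251.0, 277.8]
tcp_rot: [-0.0, 0.785, 0.62, -0.0]
ft_force: [-0.1, -0.4, -0.7]
gripper_width: 0.651
```

Call:
{"fn": "jog_arm", "kwargs": {
  "travel": [
    [0,0,0],
    [0,0,0],
    [0,0,0]
  ],
  "delta_rot": [
    [0,0,0],
    [0,0,0],
    [0,0,0]
  ],
  "gripper": [0.3,0.3,0.3]
}}

```text
time: 2.15
tool_pos: [473.8, -253.3, 277.6]
tcp_rot: [-0.0, 0.784, 0.62, -0.001]
ft_force: [0.2, -0.6, -0.7]
gripper_width: 0.646
```

Run:
```python
from h import *
import pickle
s=pose();f=robot.grab_frame('wrist');save('w1.png',f);pickle.dump((s,f),open('w1.pkl','wb'))
```

```text
t 2.15 tcp [ 473.8 -253.3  277.6] yaw 76.7 z [-1.3e-03 -6.0e-04 -1.0e+00] F [ 0.2 -0.6 -0.7] M [-0.09 -0.09  0.01] g 0.646 q [ 0.69  0.4  -0.36  1.65  0.15  1.12  0.06]
```

View pics/w1.png

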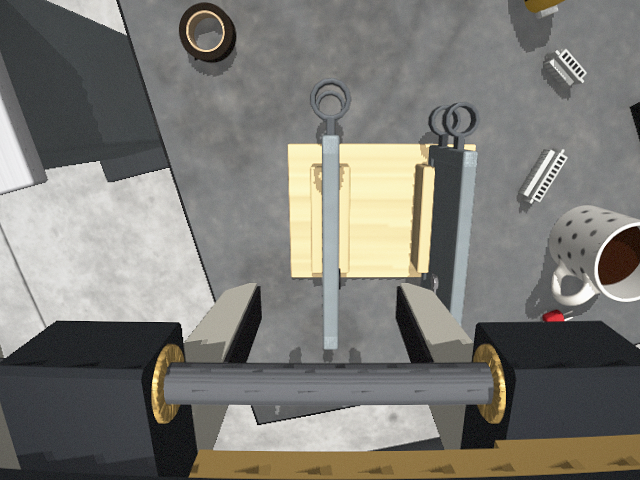

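Run:
```python
from h import *
import pickle
np.set_printoptions(precision=1,suppress=True)
s,f=pickle.load(open('w1.pkl','rb'))
g=f['color'].astype(int)
# door top: bluish grey; get left/right edges per row
for r in range(140,350,20):
    row=g[r,300:365]; m=(row[:,2]-row[:,0]>8)&(row[:,1]>110)
    i=np.where(m)[0]; print(r,(300+i.min(),300+i.max()) if len(i) else None)
cv2.imwrite('pics/w1z.png',cv2.resize(cv2.cvtColor(f['color'],cv2.COLOR_RGB2BGR)[70:150,290:370],None,fx=7,fy=7,interpolation=3))
a=onz(f,(331,137),170,s);b=onz(f,(330.5,349),170,s)
print(a,b,np.linalg.norm(a-b),(a+b)/2,np.degrees(np.arctan2(*(a-b)[[1,0]])))
```

```text
140 (np.int64(322), np.int64(338))
160 (np.int64(323), np.int64(338))
180 (np.int64(323), np.int64(338))
200 (np.int64(323), np.int64(337))
220 (np.int64(323), np.int64(337))
240 (np.int64(323), np.int64(337))
260 (np.int64(323), np.int64(337))
280 (np.int64(323), np.int64(337))
300 (np.int64(323), np.int64(337))
320 (np.int64(324), np.int64(337))
340 (np.int64(323), np.int64(337))
[ 492.8 -187.7  170. ] [ 456.4 -341.   170. ] 157.56904310928448 [ 474.6 -264.3  170. ] 76.63306163426189
```

View pics/w1z.png

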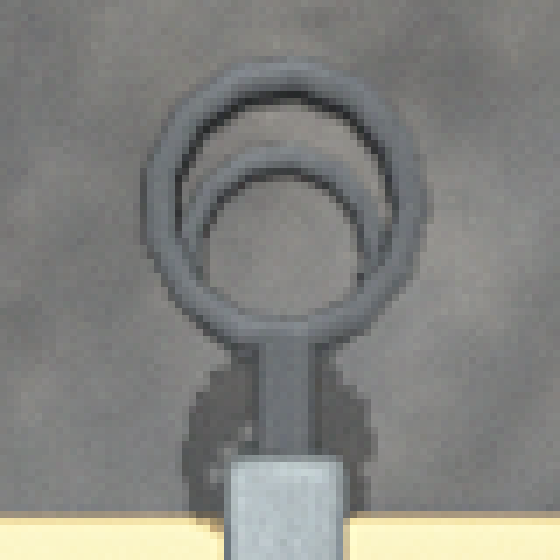

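Run:
```python
from h import *
s=pose();go(s,(476.5,-254.6,122),76.8)
```

```text
t 2.2 tcp [ 473.4 -254.1  277.6] yaw 76.61 z [-1.4e-03 -8.0e-04 -1.0e+00] F [-1.4  1.  -0.4] M [-0.07 -0.1  -0.02] g 0.653 q [ 0.7   0.4  -0.36  1.65  0.15  1.12  0.06]
tool-frame mm [  0.4   3.3 155.6] units [0.002 0.013 0.622]
rz units -0.0021657051214153474
tilt corr tool units [-0.0007  0.0007  0.    ]
```

Call:
{"fn": "jog_arm", "kwargs": {
  "travel": [
    [0.002,0.013,0.06],
    [0,0,0.07],
    [0,0,0.07],
    [0,0,0.07],
    [0,0,0.07],
    [0,0,0.07],
    [0,0,0.07],
    [0,0,0.06],
    [0,0,0.05],
    [0,0,0.03],
    [0,0,0],
    [0,0,0]
  ],
  "delta_rot": [
    [0,0,0],
    [0,0,0],
    [0,0,0],
    [0,0,0],
    [0,0,0],
    [0,0,0],
    [0,0,0],
    [0,0,0],
    [0,0,0],
    [0,0,0],
    [0,0,0],
    [0,0,0]
  ],
  "gripper": [0.3,0.3,0.3,0.3,0.3,0.3,0.3,0.3,0.3,0.3,0.3,0.3]
}}

```text
time: 3.2
tool_pos: [477.2, -253.9, 122.9]
tcp_rot: [-0.0, 0.784, 0.62, -0.0]
ft_force: [0.1, 0.0, 0.3]
gripper_width: 0.652
```

Run:
```python
from h import *
import pickle
s=pose();f=robot.grab_frame('wrist');save('w2.png',f);pickle.dump((s,f),open('w2.pkl','wb'))
```

```text
t 3.2 tcp [ 477.2 -253.9  122.9] yaw 76.7 z [-5.e-04 -2.e-04 -1.e+00] F [0.1 0.  0.3] M [-0.01 -0.08  0.03] g 0.652 q [ 0.65  0.58 -0.31  1.85  0.25  0.75 -0.02]
```

View pics/w2.png

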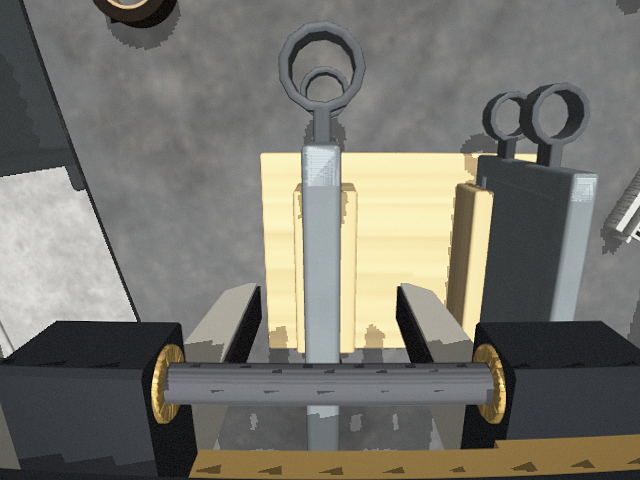

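Call:
{"fn": "jog_arm", "kwargs": {
  "travel": [
    [0,-0.008,0],
    [0,0,0],
    [0,0,0],
    [0,0,0],
    [0,0,0],
    [0,0,0],
    [0,0,0],
    [0,0,0],
    [0,0,0]
  ],
  "delta_rot": [
    [0,0,0],
    [0,0,0],
    [0,0,0],
    [0,0,0],
    [0,0,0],
    [0,0,0],
    [0,0,0],
    [0,0,0],
    [0,0,0]
  ],
  "gripper": [0.3,0,-0.3,-0.6,-1,-1,-1,-1,-1],
  "force": 45
}}

```text
time: 4.0
tool_pos: [475.7, -252.3, 122.9]
tcp_rot: [-0.0, 0.783, 0.621, 0.0]
ft_force: [0.6, -0.7, 1.3]
gripper_width: 0.13
```

Run:
```python
from h import *
pose()
```

```text
t 4.0 tcp [ 475.7 -252.3  122.9] yaw 76.84 z [-1.e-04  1.e-04 -1.e+00] F [ 0.6 -0.7  1.3] M [-0.02 -0.06 -0.05] g 0.13 q [ 0.65  0.58 -0.31  1.85  0.25  0.75 -0.02]
```

Call:
{"fn": "jog_arm", "kwargs": {
  "travel": [
    [0,0,0],
    [0,0,-0.01],
    [0,0,-0.02],
    [0,0,-0.03],
    [0,0,-0.03],
    [0,0,-0.04],
    [0,0,-0.04],
    [0,0,-0.04],
    [0,0,-0.03],
    [0,0,-0.02],
    [0,0,0],
    [0,0,0]
  ],
  "delta_rot": [
    [0,0,0],
    [0,0,0],
    [0,0,0],
    [0,0,0],
    [0,0,0],
    [0,0,0],
    [0,0,0],
    [0,0,0],
    [0,0,0],
    [0,0,0],
    [0,0,0],
    [0,0,0]
  ],
  "gripper": [-1,-1,-1,-1,-1,-1,-1,-1,-1,-1,-1,-1]
}}

```text
time: 5.0
tool_pos: [475.7, -252.4, 188.2]
tcp_rot: [0.0, 0.784, 0.621, 0.0]
ft_force: [-0.2, -0.4, -3.4]
gripper_width: 0.126
```

Run:
```python
from h import *
import pickle
s=pose();f=robot.grab_frame('wrist');save('w3.png',f);pickle.dump((s,f),open('w3.pkl','wb'))
f=robot.grab_frame('scene');save('s3.png',f);pickle.dump((s,f),open('s3.pkl','wb'))
```

```text
t 5.0 tcp [ 475.7 -252.4  188.2] yaw 76.83 z [ 2.e-04 -1.e-04 -1.e+00] F [-0.2 -0.4 -3.4] M [ 0.04 -0.05  0.06] g 0.126 q [ 0.67  0.49 -0.34  1.78  0.2   0.9   0.02]
```

View pics/w3.png

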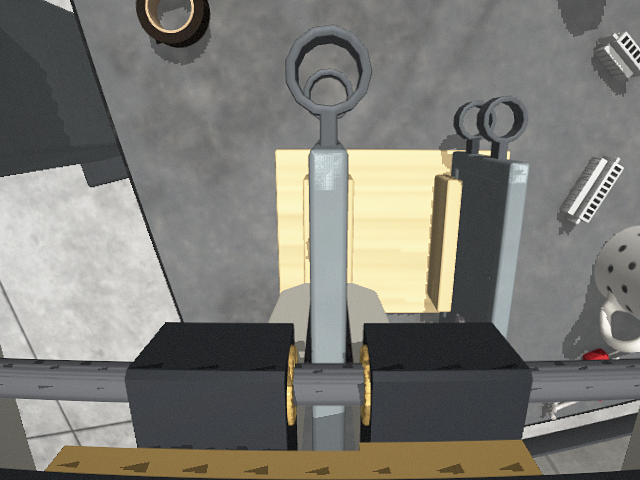

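View pics/s3.png

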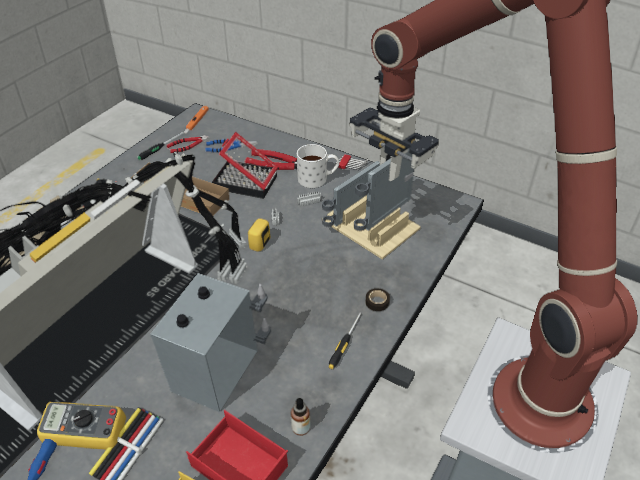

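Run:
```python
from h import *
import pickle
np.set_printoptions(precision=1,suppress=True)
s,f=pickle.load(open('w3.pkl','rb'))
cv2.imwrite('pics/w3z.png',cv2.resize(cv2.cvtColor(f['color'],cv2.COLOR_RGB2BGR)[15:160,265:395],None,fx=4.1,fy=4.1,interpolation=3))
```

```text
(no output)
```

View pics/w3z.png

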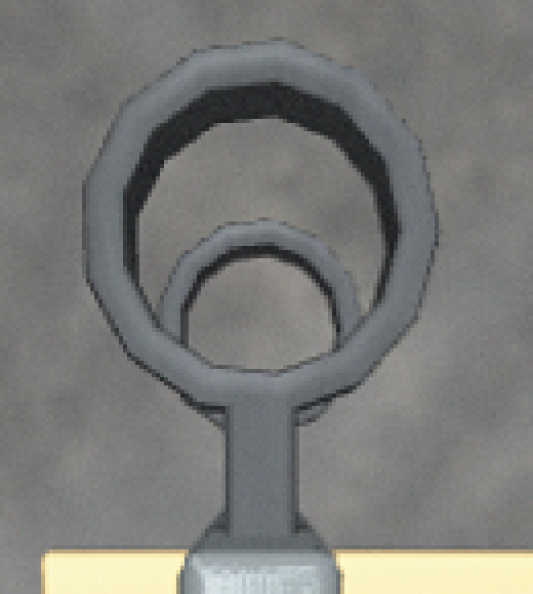

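Run:
```python
from h import *
import pickle
np.set_printoptions(precision=1,suppress=True)
s,f=pickle.load(open('w3.pkl','rb'))
Z=lambda x,y:(265+x/4.1,15+y/4.1)
M=rot(s['tcp_rot']);tp=np.array(s['tool_pos'])
tl=lambda p:M.T@(p-tp)
zt=tp[2]+26.4
for nm,z,pts in [('up inner',zt,[(260,82),(260,378),(124,228),(397,228)]),('up outer',zt,[(260,38),(260,408),(83,225),(437,225)]),('low outer',zt-100,[(261,218),(162,325),(360,325)])]:
    print(nm,[tl(onz(f,Z(*p),z,s)) for p in pts])
# leaf axis
print([tl(onz(f,p,tp[2]+47,s)) for p in [(328.5,151)]])
```

```text
up inner [array([103.5,   1.6, -26.4]), array([ 81.1,   1.6, -26.4]), array([ 92.6,  -9.2, -26.4]), array([ 92.6,  12.5, -26.4])]
up outer [array([106.7,   1.6, -26.4]), array([ 78.8,   1.6, -26.4]), array([ 92.9, -12.4, -26.4]), array([ 92.9,  15.7, -26.4])]
low outer [array([106.7,   1.9,  73.6]), array([ 92.8, -11.7,  73.6]), array([92.8, 15.6, 73.6])]
[array([ 67.9,   1.6, -47. ])]
```

Run:
```python
from h import *
s=pose();go(s,(509,8.3,188.2),76.8)
```

```text
t 5.1 tcp [ 475.3 -252.2  187.4] yaw 76.83 z [-1.2e-03  6.0e-04 -1.0e+00] F [-0.3 -0.4 -2.7] M [-0.02 -0.1  -0.01] g 0.125 q [ 0.67  0.49 -0.34  1.78  0.2   0.9   0.02]
tool-frame mm [261.4 -26.5  -0.6] units [ 1.045 -0.106 -0.003]
rz units 0.0003563412515952614
tilt corr tool units [-0.0008 -0.0002  0.    ]
```

Call:
{"fn": "jog_arm", "kwargs": {
  "travel": [
    [0.04,-0.004,0],
    [0.08,-0.008,0],
    [0.11,-0.011,0],
    [0.12,-0.012,0],
    [0.12,-0.012,0],
    [0.12,-0.012,0],
    [0.12,-0.012,0],
    [0.12,-0.012,0],
    [0.1,-0.011,0],
    [0.07,-0.008,0],
    [0.045,-0.004,0],
    [0,0,0]
  ],
  "delta_rot": [
    [0,0,0],
    [0,0,0],
    [0,0,0],
    [0,0,0],
    [0,0,0],
    [0,0,0],
    [0,0,0],
    [0,0,0],
    [0,0,0],
    [0,0,0],
    [0,0,0],
    [0,0,0]
  ],
  "gripper": [-1,-1,-1,-1,-1,-1,-1,-1,-1,-1,-1,-1]
}}

```text
time: 6.1
tool_pos: [509.3, 12.1, 187.9]
tcp_rot: [-0.001, 0.782, 0.624, 0.001]
ft_force: [0.1, 0.4, -2.8]
gripper_width: 0.134
```

Call:
{"fn": "jog_arm", "kwargs": {
  "travel": [
    [0,0,0],
    [0,0,0]
  ],
  "delta_rot": [
    [0,0,0],
    [0,0,0]
  ],
  "gripper": [-1,-1]
}}

```text
time: 6.27
tool_pos: [509.1, 6.2, 187.7]
tcp_rot: [0.0, 0.784, 0.62, -0.001]
ft_force: [0.1, -1.0, -2.5]
gripper_width: 0.124
```

Run:
```python
from h import *
import pickle
s=pose();f=robot.grab_frame('wrist');save('w4.png',f);pickle.dump((s,f),open('w4.pkl','wb'))
f=robot.grab_frame('scene');save('s4.png',f);pickle.dump((s,f),open('s4.pkl','wb'))
```

```text
t 6.27 tcp [509.1   6.2 187.7] yaw 76.7 z [-0.001  -0.0014 -1.    ] F [ 0.1 -1.  -2.5] M [-0.03 -0.08  0.03] g 0.124 q [ 0.2   0.46 -0.36  1.86  0.21  0.87 -0.5 ]
```

View pics/w4.png

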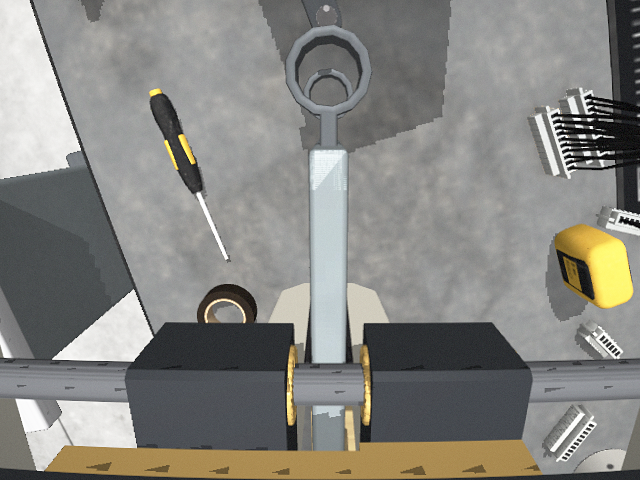

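View pics/s4.png

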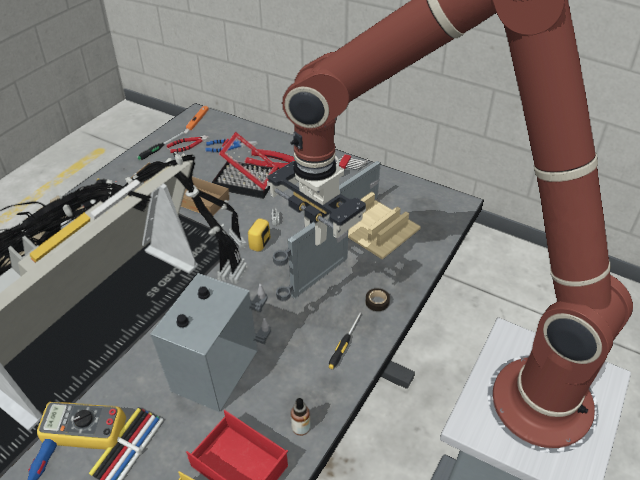

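Run:
```python
from h import *
import pickle
np.set_printoptions(precision=1,suppress=True)
s,f=pickle.load(open('w4.pkl','rb'))
M=rot(s['tcp_rot']);tp=np.array(s['tool_pos'])
im=cv2.cvtColor(f['color'],cv2.COLOR_RGB2BGR)
cv2.imwrite('pics/w4z.png',cv2.resize(im[0:120,270:390],None,fx=5,fy=5,interpolation=3))
p=onz(f,(326,10),77,s);print(p,M.T@(p-tp))
```

```text
[543.  148.3  77. ] [146.3   0.4 110.4]
```

View pics/w4z.png

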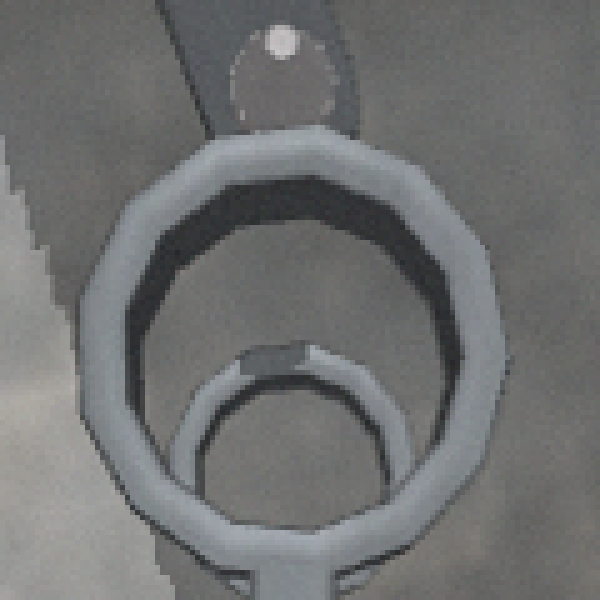

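Call:
{"fn": "jog_arm", "kwargs": {
  "travel": [
    [0.02,-0.001,0],
    [0.04,-0.001,0],
    [0.05,-0.001,0],
    [0.05,-0.001,0],
    [0.035,0,0],
    [0.02,0,0],
    [0,0,0],
    [0,0,0],
    [0,0,0]
  ],
  "delta_rot": [
    [0,0,0],
    [0,0,0],
    [0,0,0],
    [0,0,0],
    [0,0,0],
    [0,0,0],
    [0,0,0],
    [0,0,0],
    [0,0,0]
  ],
  "gripper": [-1,-1,-1,-1,-1,-1,-1,-1,-1]
}}

```text
time: 7.12
tool_pos: [520.5, 59.9, 187.8]
tcp_rot: [0.0, 0.784, 0.621, -0.0]
ft_force: [0.1, -0.1, -2.8]
gripper_width: 0.132
```

Run:
```python
from h import *
import pickle
s=pose();f=robot.grab_frame('wrist');save('w5.png',f);pickle.dump((s,f),open('w5.pkl','wb'))
im=cv2.cvtColor(f['color'],cv2.COLOR_RGB2BGR)
cv2.imwrite('pics/w5z.png',cv2.resize(im[0:120,270:390],None,fx=5,fy=5,interpolation=3))
f=robot.grab_frame('scene');save('s5.png',f);pickle.dump((s,f),open('s5.pkl','wb'))
im=cv2.cvtColor(f['color'],cv2.COLOR_RGB2BGR)
cv2.imwrite('pics/s5z.png',cv2.resize(im[220:360,190:350],None,fx=4.2,fy=4.2,interpolation=3))
```

```text
t 7.12 tcp [520.5  59.9 187.8] yaw 76.79 z [-5.e-04 -8.e-04 -1.e+00] F [ 0.1 -0.1 -2.8] M [-0.07 -0.07  0.04] g 0.132 q [ 0.09  0.48 -0.36  1.82  0.21  0.89 -0.6 ]
```

View pics/w5z.png

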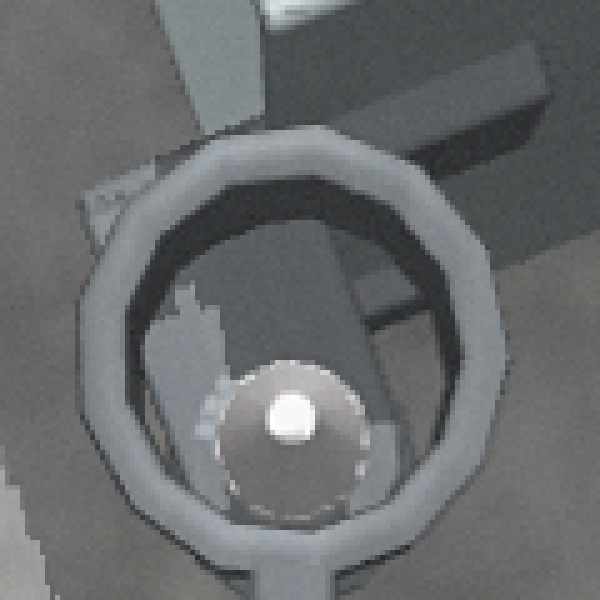

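View pics/s5z.png

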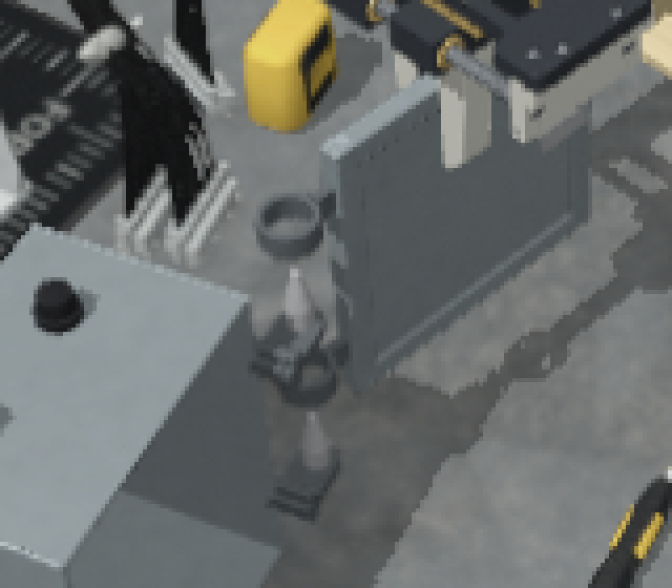

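Run:
```python
from h import *
import pickle
np.set_printoptions(precision=1,suppress=True)
s,f=pickle.load(open('w5.pkl','rb'));_,S=pickle.load(open('s5.pkl','rb'))
M=rot(s['tcp_rot']);tp=np.array(s['tool_pos'])
Z=lambda x,y:(270+x/5,y/5)
p=onz(f,Z(293,416),177,s);print('tip',p,M.T@(p-tp))
# pin shaft circle at z=145+12=157: centre x
print('shaft base circ', M.T@(onz(f,Z(292,520),157,s)-tp))
for z,pts in [(tp[2]+26.4,[(292,178),(292,530),(127,350),(458,350)])]:
    print([M.T@(onz(f,Z(*q),z,s)-tp) for q in pts])
```

```text
tip [543.4 149.5 177. ] [92.4  1.8 10.8]
shaft base circ [85.2  1.7 30.8]
[array([103.3,   1.6, -26.5]), array([ 81.5,   1.6, -26.5]), array([ 92.8,  -9.1, -26.5]), array([ 92.8,  12.5, -26.5])]
```

Call:
{"fn": "jog_arm", "kwargs": {
  "travel": [
    [0,0,0.01],
    [0,0,0.02],
    [0,0,0.02],
    [0,0,0.02],
    [0,0,0.02],
    [0,0,0.02],
    [0,0,0.02],
    [0,0,0.01],
    [0,0,0],
    [0,0,0]
  ],
  "delta_rot": [
    [0,0,0],
    [0,0,0],
    [0,0,0],
    [0,0,0],
    [0,0,0],
    [0,0,0],
    [0,0,0],
    [0,0,0],
    [0,0,0],
    [0,0,0]
  ],
  "gripper": [-1,-1,-1,-1,-1,-1,-1,-1,-1,-1]
}}

```text
time: 8.05
tool_pos: [520.7, 60.7, 152.9]
tcp_rot: [-0.0, 0.783, 0.621, -0.0]
ft_force: [-0.6, -0.1, -1.9]
gripper_width: 0.129
```

Run:
```python
from h import *
import pickle
s=pose();f=robot.grab_frame('wrist');save('w6.png',f);pickle.dump((s,f),open('w6.pkl','wb'))
im=cv2.cvtColor(f['color'],cv2.COLOR_RGB2BGR)
cv2.imwrite('pics/w6z.png',cv2.resize(im[0:120,270:390],None,fx=5,fy=5,interpolation=3))
M=rot(s['tcp_rot']);tp=np.array(s['tool_pos'])
go(s,(520.5,59.9,133),76.8)
```

```text
t 8.05 tcp [520.7  60.7 152.9] yaw 76.84 z [-1.e-04  1.e-04 -1.e+00] F [-0.6 -0.1 -1.9] M [-0.02 -0.08 -0.01] g 0.129 q [ 0.08  0.52 -0.35  1.86  0.24  0.8  -0.63]
tool-frame mm [-0.8 -0.  19.9] units [-0.003 -0.     0.08 ]
rz units 0.00046207106611622826
tilt corr tool units [-0.0001 -0.0001  0.    ]
```

View pics/w6z.png

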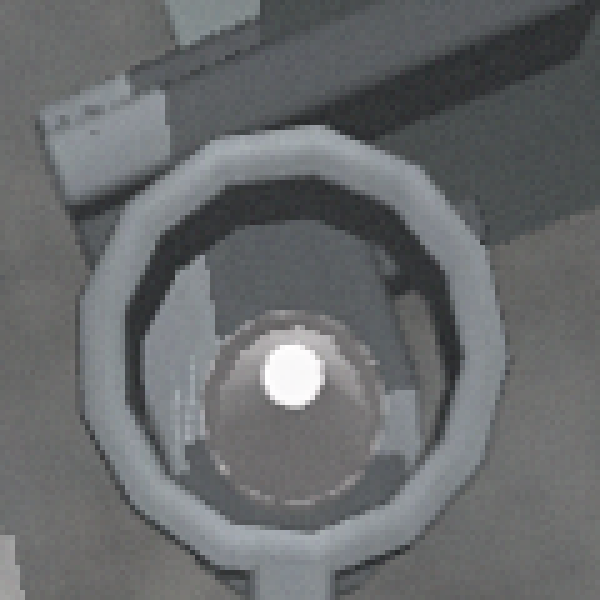

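Run:
```python
from h import *
import pickle
s,f=pickle.load(open('w6.pkl','rb'));M=rot(s['tcp_rot']);tp=np.array(s['tool_pos'])
print(np.round(M.T@(onz(f,(270+293/5,376/5),177,s)-tp),1))
```

```text
[ 91.5   1.7 -24.1]
```

Call:
{"fn": "jog_arm", "kwargs": {
  "travel": [
    [-0.003,0,0.01],
    [0,0,0.015],
    [0,0,0.015],
    [0,0,0.015],
    [0,0,0.01],
    [0,0,0.006],
    [0,0,0],
    [0,0,0]
  ],
  "delta_rot": [
    [0,0,0],
    [0,0,0],
    [0,0,0],
    [0,0,0],
    [0,0,0],
    [0,0,0],
    [0,0,0],
    [0,0,0]
  ],
  "gripper": [-1,-1,-1,-1,-1,-1,-1,-1]
}}

```text
time: 8.77
tool_pos: [520.6, 60.0, 135.2]
tcp_rot: [-0.0, 0.783, 0.621, 0.0]
ft_force: [0.1, -0.6, -1.9]
gripper_width: 0.127
```

Run:
```python
from h import *
pose()
```

```text
t 8.77 tcp [520.6  60.  135.2] yaw 76.84 z [-0.e+00  1.e-04 -1.e+00] F [ 0.1 -0.6 -1.9] M [-0.01 -0.06 -0.03] g 0.127 q [ 0.07  0.54 -0.34  1.88  0.25  0.76 -0.64]
```

No contact yet; continuing down in small steps.

Call:
{"fn": "jog_arm", "kwargs": {
  "travel": [
    [0,0,0.004],
    [0,0,0.004],
    [0,0,0.002],
    [0,0,0],
    [0,0,0]
  ],
  "delta_rot": [
    [0,0,0],
    [0,0,0],
    [0,0,0],
    [0,0,0],
    [0,0,0]
  ],
  "gripper": [-1,-1,-1,-1,-1]
}}

```text
time: 9.18
tool_pos: [520.6, 60.0, 132.9]
tcp_rot: [0.0, 0.784, 0.621, 0.0]
ft_force: [0.0, -0.9, -1.1]
gripper_width: 0.125
```

Run:
```python
from h import *
import pickle
s=pose();f=robot.grab_frame('wrist');save('w7.png',f)
im=cv2.cvtColor(f['color'],cv2.COLOR_RGB2BGR)
cv2.imwrite('pics/w7z.png',cv2.resize(im[0:120,270:390],None,fx=5,fy=5,interpolation=3))
f=robot.grab_frame('scene')
im=cv2.cvtColor(f['color'],cv2.COLOR_RGB2BGR)
cv2.imwrite('pics/s7z.png',cv2.resize(im[220:360,190:350],None,fx=4.2,fy=4.2,interpolation=3))
```

```text
t 9.18 tcp [520.6  60.  132.9] yaw 76.83 z [ 4.e-04  2.e-04 -1.e+00] F [ 0.  -0.9 -1.1] M [ 0.06 -0.05 -0.01] g 0.125 q [ 0.07  0.55 -0.34  1.88  0.25  0.75 -0.64]
```

View pics/s7z.png

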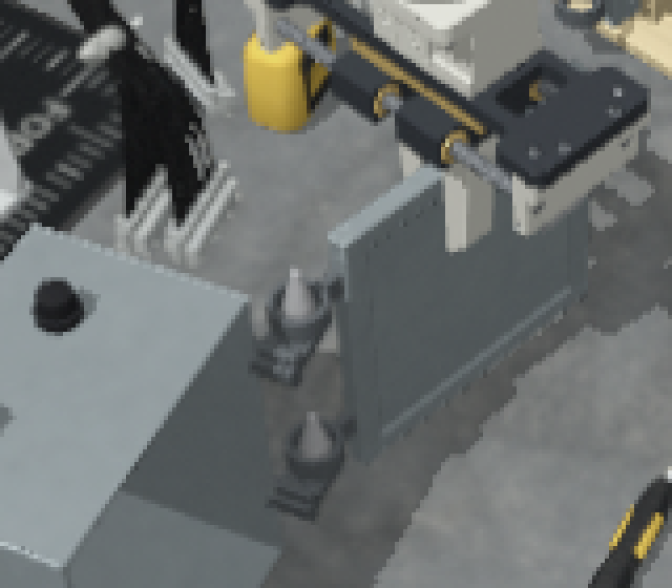

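View pics/w7z.png

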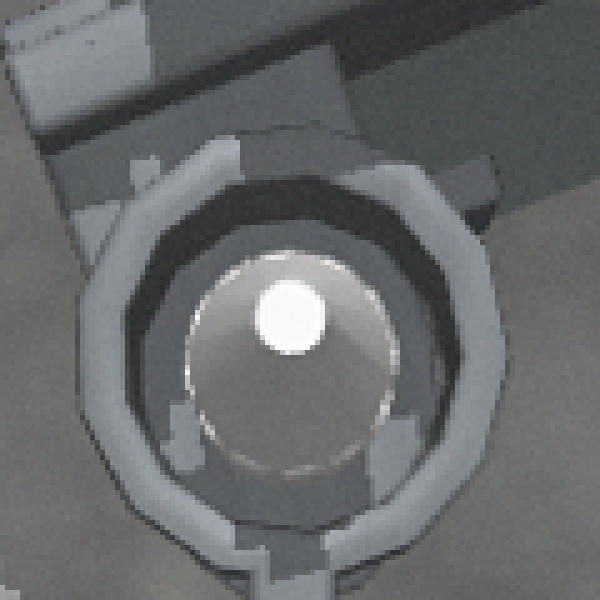

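Call:
{"fn": "jog_arm", "kwargs": {
  "travel": [
    [0,0,0.003],
    [0,0,0.002],
    [0,0,0],
    [0,0,0]
  ],
  "delta_rot": [
    [0,0,0],
    [0,0,0],
    [0,0,0],
    [0,0,0]
  ],
  "gripper": [-1,-1,-1,-1]
}}

```text
time: 9.62
tool_pos: [520.9, 59.8, 132.6]
tcp_rot: [0.0, 0.784, 0.621, 0.001]
ft_force: [-1.7, -2.2, 6.2]
gripper_width: 0.122
```

Call:
{"fn": "jog_arm", "kwargs": {
  "travel": [
    [0,0,-0.002],
    [0,0,0],
    [0,0,0],
    [0,0,0],
    [0,0,0],
    [0,0,0],
    [0,0,0]
  ],
  "delta_rot": [
    [0,0,0],
    [0,0,0],
    [0,0,0],
    [0,0,0],
    [0,0,0],
    [0,0,0],
    [0,0,0]
  ],
  "gripper": [-0.8,-0.6,-0.4,-0.2,0,0.2,0.3]
}}

```text
time: 10.2
tool_pos: [520.5, 59.9, 131.9]
tcp_rot: [-0.0, 0.783, 0.621, -0.0]
ft_force: [0.3, 0.5, 0.8]
gripper_width: 0.505
```

Run:
```python
from h import *
s=pose();f=robot.grab_frame('wrist');save('w8.png',f)
```

```text
t 10.2 tcp [520.5  59.9 131.9] yaw 76.84 z [-1.e-04  1.e-04 -1.e+00] F [0.3 0.5 0.8] M [ 0.03 -0.03 -0.01] g 0.505 q [ 0.07  0.55 -0.34  1.88  0.26  0.75 -0.64]
```

View pics/w8.png

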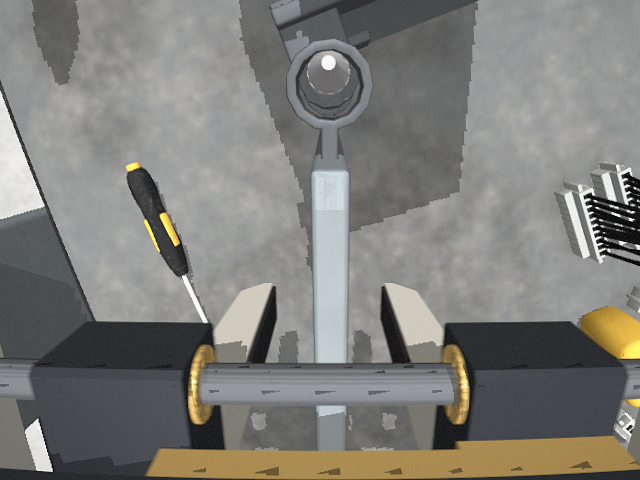

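Call:
{"fn": "jog_arm", "kwargs": {
  "travel": [
    [0,0,0],
    [0,0,0],
    [0,0,-0.03],
    [0,0,-0.06],
    [0,0,-0.08],
    [0,0,-0.1],
    [0,0,-0.1],
    [0,0,-0.1],
    [0,0,-0.1],
    [0,0,-0.08],
    [0,0,-0.04],
    [0,0,0]
  ],
  "delta_rot": [
    [0,0,0],
    [0,0,0],
    [0,0,0],
    [0,0,0],
    [0,0,0],
    [0,0,0],
    [0,0,0],
    [0,0,0],
    [0,0,0],
    [0,0,0],
    [0,0,0],
    [0,0,0]
  ],
  "gripper": [0.3,0.3,0.3,0.3,0.3,0.3,0.3,0.3,0.3,0.3,0.3,0.3]
}}

```text
time: 11.25
tool_pos: [521.7, 60.4, 307.2]
tcp_rot: [0.001, 0.783, 0.621, 0.002]
ft_force: [0.9, 0.0, -0.1]
gripper_width: 0.649
```

Run:
```python
from h import *
import pickle
s=pose();f=robot.grab_frame('wrist');save('w9.png',f);pickle.dump((s,f),open('w9.pkl','wb'))
f=robot.grab_frame('scene');save('s9.png',f);pickle.dump((s,f),open('s9.pkl','wb'))
im=cv2.cvtColor(f['color'],cv2.COLOR_RGB2BGR)
cv2.imwrite('pics/s9z.png',cv2.resize(im[230:360,220:350],None,fx=4.5,fy=4.5,interpolation=3))
cv2.imwrite('pics/s9r.png',cv2.resize(im[145:265,305:435],None,fx=4.5,fy=4.5,interpolation=3))
```

```text
t 11.25 tcp [521.7  60.4 307.2] yaw 76.84 z [ 5.6e-03  8.0e-04 -1.0e+00] F [ 0.9  0.  -0.1] M [-0.03 -0.05  0.03] g 0.649 q [ 0.12  0.36 -0.4   1.64  0.15  1.17 -0.54]
```

View pics/w9.png

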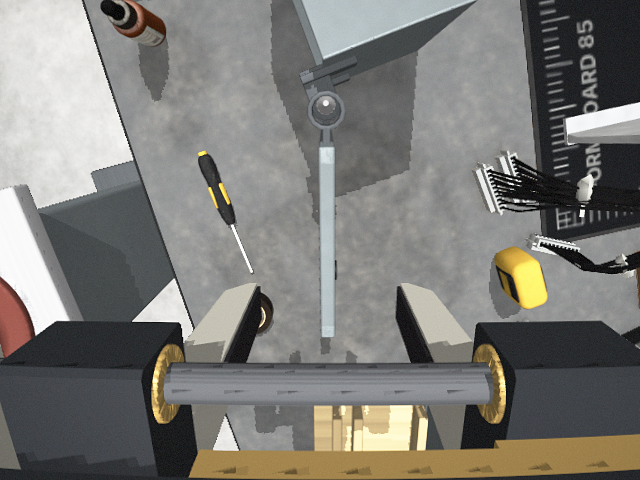

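View pics/s9z.png

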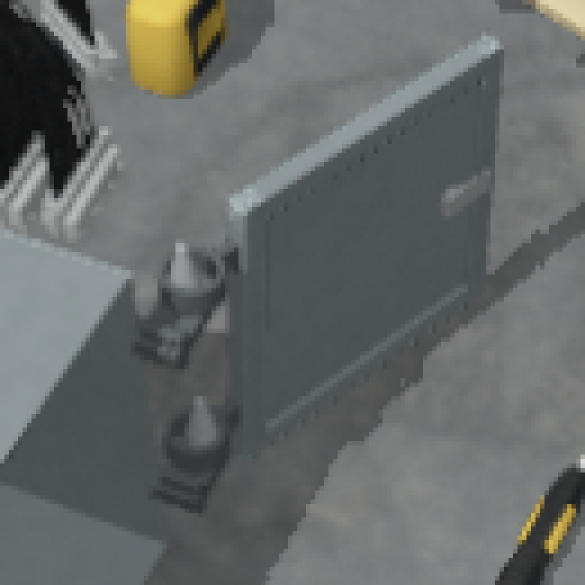

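View pics/s9r.png

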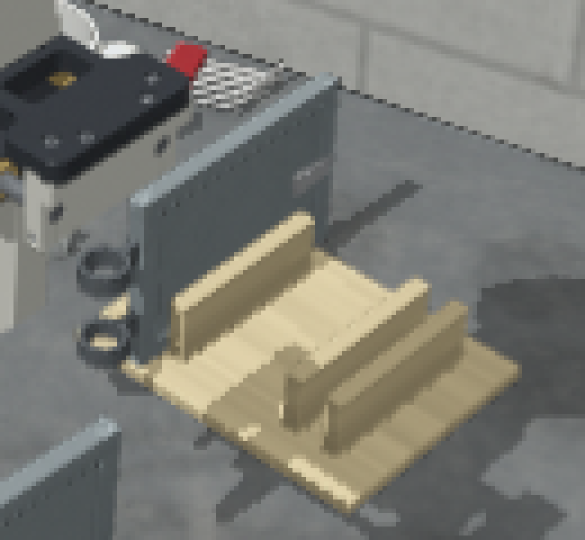

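Run:
```python
from h import *
import pickle
np.set_printoptions(precision=1,suppress=True)
s,f=pickle.load(open('w9.pkl','rb'));_,S=pickle.load(open('s9.pkl','rb'))
P=[]
for w,c in [((327,148),(274.2,274.4)),((327.5,336),(328.9,239.3))]:
    x,e=tri([ray(f,w,s),ray(S,c)]);print(x,np.round(e,1));P.append(x)
d=P[0]-P[1];print(np.linalg.norm(d),'pitch deg',np.degrees(np.arcsin(d[2]/np.linalg.norm(d))))
# where seated leaf corners would be seen in scene if z=180
t=np.array([543.2,149.2]);u=np.array([np.cos(np.radians(76.8)),np.sin(np.radians(76.8))])
for k in (24,184):
    for z in (174,180,186): print(k,z,proj(S,[*(t-u*k),z]),proj(f,[*(t-u*k),z],s))
f2=robot.grab_frame('top');save('t9.png',f2)
im=cv2.cvtColor(f2['color'],cv2.COLOR_RGB2BGR)
cv2.imwrite('pics/t9z.png',cv2.resize(im[170:290,180:340],None,fx=4.8,fy=4.8,interpolation=3))
```

```text
[534.6 116.8 177.4] [3.1 3.1]
[501.1 -36.2 160.9] [0.3 0.3]
157.4821656451439 pitch deg 6.016099249009971
24 174 [268.6 278.3] [325.8 137.9]
24 180 [268.3 276.1] [325.8 138.1]
24 186 [268.1 273.9] [325.8 138.3]
184 174 [327.5 236.3] [326.1 336.8]
184 180 [327.5 234.1] [326.1 340.5]
184 186 [327.5 231.9] [326.1 344.3]
```

View pics/t9z.png

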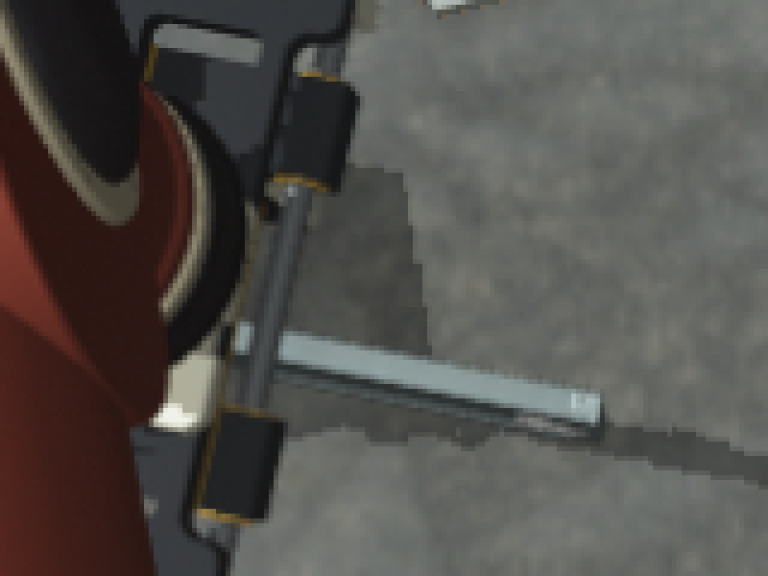

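Call:
{"fn": "jog_arm", "kwargs": {
  "travel": [
    [-0.05,0,0],
    [-0.1,0,0],
    [-0.12,0,0],
    [-0.14,0,0],
    [-0.14,0,0],
    [-0.14,0,0],
    [-0.14,0,0],
    [-0.12,0,0],
    [-0.1,0,0],
    [-0.05,0,0],
    [0,0,0],
    [0,0,0]
  ],
  "delta_rot": [
    [0,0,0],
    [0,0,0],
    [0,0,0],
    [0,0,0],
    [0,0,0],
    [0,0,0],
    [0,0,0],
    [0,0,0],
    [0,0,0],
    [0,0,0],
    [0,0,0],
    [0,0,0]
  ],
  "gripper": [0.3,0.3,0.3,0.3,0.3,0.3,0.3,0.3,0.3,0.3,0.3,0.3]
}}

```text
time: 12.4
tool_pos: [456.8, -208.4, 303.4]
tcp_rot: [-0.001, 0.784, 0.621, -0.0]
ft_force: [0.5, -0.4, 0.4]
gripper_width: 0.648
```

Run:
```python
from h import *
import pickle
s=pose()
for n,r in [('scene',(230,360,220,350)),('top',(190,310,180,340))]:
    f=robot.grab_frame(n);save(n+'10.png',f);pickle.dump((s,f),open(n+'10.pkl','wb'))
    im=cv2.cvtColor(f['color'],cv2.COLOR_RGB2BGR)
    cv2.imwrite('pics/%s10z.png'%n,cv2.resize(im[r[0]:r[1],r[2]:r[3]],None,fx=5,fy=5,interpolation=3)[:600])
    if n=='scene': cv2.imwrite('pics/scene10z.png',cv2.resize(im[235:350,235:345],None,fx=5,fy=5,interpolation=3))
f=robot.grab_frame('wrist');save('w10.png',f);pickle.dump((s,f),open('w10.pkl','wb'))
```

```text
t 12.4 tcp [ 456.8 -208.4  303.4] yaw 76.71 z [-0.0022  0.0014 -1.    ] F [ 0.5 -0.4  0.4] M [ 0.01 -0.05 -0.  ] g 0.648 q [ 0.6   0.32 -0.3   1.7   0.1   1.14  0.04]
```

View pics/scene10z.png

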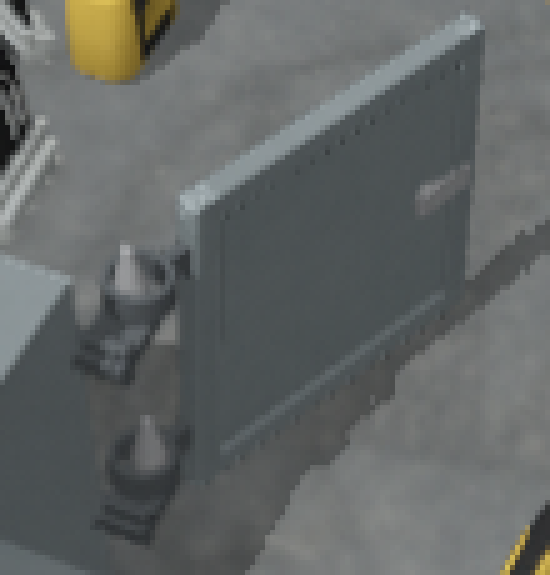

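View pics/top10z.png

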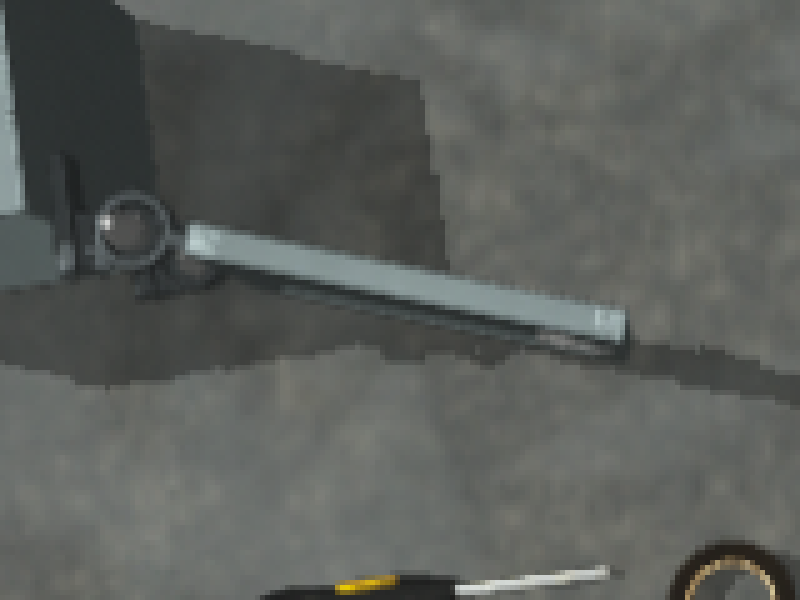

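View pics/w10.png

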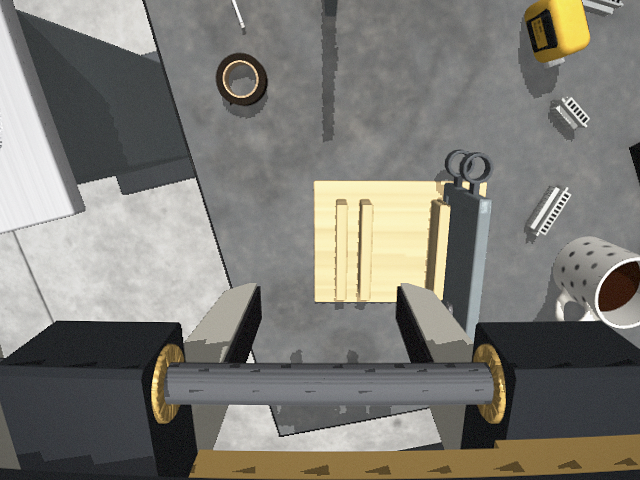

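Run:
```python
from h import *
import pickle
np.set_printoptions(precision=1,suppress=True)
T=pickle.load(open('top10.pkl','rb'))[1];S=pickle.load(open('scene10.pkl','rb'))[1]
a=lambda x,y:(180+x/5,190+y/5); b=lambda x,y:(235+x/5,235+y/5)
P=[]
for t,c in [((187,241),(193,204)),((626,326),(473,24))]:
    x,e=tri([ray(T,a(*t)),ray(S,b(*c))]);print(x,np.round(e,1));P.append(x)
d=P[0]-P[1];print(np.linalg.norm(d),'pitch',np.degrees(np.arcsin(d[2]/np.linalg.norm(d))),'yaw',np.degrees(np.arctan2(d[1],d[0])))
# predicted scene pixels of leaf corners for tilt; pin axis (543.2,149.2)->cam bias: use P[0] xy
yaw=np.arctan2(d[1],d[0]);u=np.array([np.cos(yaw),np.sin(yaw),0]);n=np.array([np.sin(yaw),-np.cos(yaw),0])
inv=lambda p:((p[0]-235)*5,(p[1]-235)*5)
print('scene meas: near top robot-side (204,211) bottom (207,482); far top (484,31) bottom (463,300)?')
for th in (0,2,4,6):
    t=np.radians(th);y=u*np.cos(t)+np.array([0,0,np.sin(t)]);z=np.array([0,0,np.cos(t)])-u*np.sin(t)
    c0=np.array([P[0][0],P[0][1],P[0][2]])
    for nm,p in [('NT',c0-n*6),('NB',c0-n*6-160*z),('FT',c0-n*6-160*y),('FB',c0-n*6-160*y-160*z)]:
        print(th,nm,np.round(inv(proj(S,p)),0),end=' ')
    print()
```

```text
[532.4 119.8 178.8] [2. 2.]
[499.8 -33.8 162.1] [1.3 1.3]
157.90450059177377 pitch 6.077559297161759 yaw 77.99602070114562
scene meas: near top robot-side (204,211) bottom (207,482); far top (484,31) bottom (463,300)?
0 NT [199. 211.] 0 NB [222. 476.] 0 FT [486.  -4.] 0 FB [482. 263.] 
2 NT [199. 211.] 2 NB [212. 483.] 2 FT [486.   7.] 2 FB [473. 279.] 
4 NT [199. 211.] 4 NB [202. 491.] 4 FT [485.  17.] 4 FB [464. 294.] 
6 NT [199. 211.] 6 NB [192. 498.] 6 FT [484.  28.] 6 FB [455. 309.]
```

Run:
```python
import cv2
a=cv2.imread('pics/scene10.png');b=cv2.imread('pics/top10.png')
cv2.imwrite('pics/a1.png',cv2.resize(a[150:265,305:425],None,fx=5,fy=5,interpolation=3))
cv2.imwrite('pics/a2.png',cv2.resize(b[180:300,350:510],None,fx=5,fy=5,interpolation=3))
```

```text
(no output)
```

View pics/a1.png

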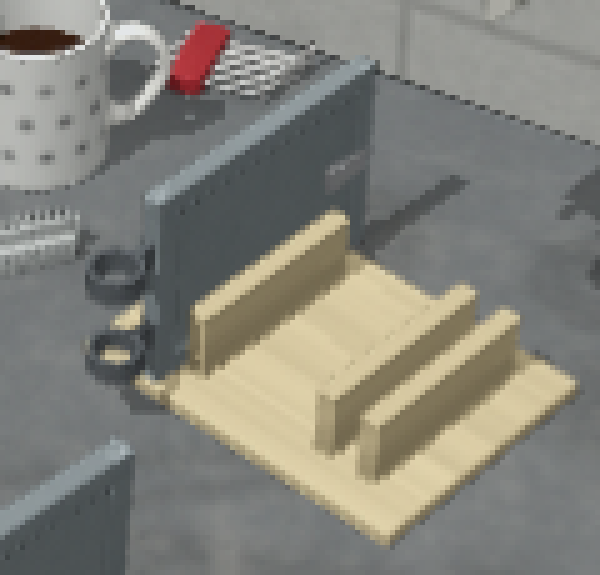

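View pics/a2.png

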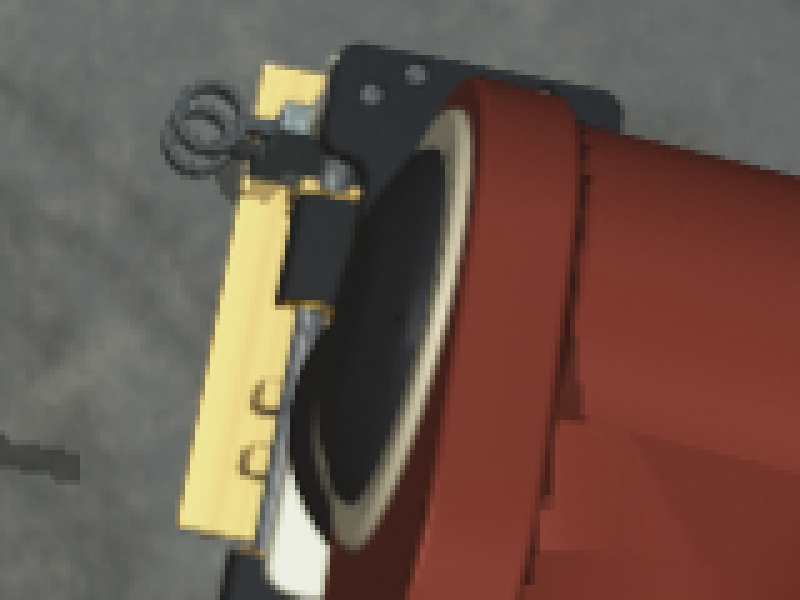

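Run:
```python
from h import *
import pickle
np.set_printoptions(precision=1,suppress=True)
T=pickle.load(open('top0.pkl','rb'))[1];S=pickle.load(open('scene0.pkl','rb'))[1]
z1=lambda x,y:(305+x/6,145+y/5); z2=lambda x,y:(350+x/5,180+y/4.6)
a1=lambda x,y:(305+x/5,150+y/5)
for nm,L in [('spare',[(z2(284,108),a1(158,197)),(z2(701,180),a1(367,66))]),('tall start',[(z2(207,358),z1(387,262)),(z2(654,438),z1(642,117))])]:
    P=[]
    for t,c in L:
        x,e=tri([ray(T,t),ray(S,c)]);print(nm,x,np.round(e,1));P.append(x)
    d=P[0]-P[1];print(np.linalg.norm(d),'pitch',np.degrees(np.arcsin(d[2]/np.linalg.norm(d))),'yaw',np.degrees(np.arctan2(d[1],d[0])))
```

```text
spare [ 592.  -223.1  126.8] [2.5 2.5]
spare [ 559.6 -380.1  117. ] [1.9 1.9]
160.60640716860289 pitch 3.5204979598411623 yaw 78.35136451006674
tall start [ 488.7 -185.4  171.7] [2.5 2.5]
tall start [ 454.7 -341.3  164.8] [1.3 1.3]
159.73587915538414 pitch 2.510186674265199 yaw 77.68687525984708
```

Run:
```python
from h import *
s=pose();print(np.abs(s['qvel']).max());print(robot.sign_off())
```

```text
t 12.55 tcp [ 458.1 -206.2  304.2] yaw 77.0 z [-5.0e-04  1.2e-03 -1.0e+00] F [-0.5  0.1  0.9] M [-0.05 -0.1  -0.03] g 0.648 q [ 0.6   0.32 -0.3   1.7   0.1   1.14  0.04]
0.007214953272013605
the job is handed in; nothing more can be done
None
```

The taller door is hanging on the box with both knuckles round their pins. I let go, withdrew the arm and handed the job in at 12.6 s of the 48 s allowed. No verdict comes back, so I don't know the official result.

**What I did:** I gripped the taller door near its middle, lifted it 65 mm and carried it to the pins. The wrist camera showed the upper knuckle within about 0.3 mm of the upper pin tip before I lowered it. The door touched down at a tool height of 132.6 mm, against 132.9 mm expected, with a contact force of about 9 N.

**Last checks:**
- **Seating:** the final pictures show both rings low round their pins, and the door stayed put after release.
- **Spare door:** it still stands in its slot. I checked this only by eye, in the last scene and wrist pictures.
- **Robot:** it was at rest and touching nothing, about 300 mm up.

**Where checks disagreed:** once released, the door sags a little into the play in its hinges.
- **Tilt by triangulation:** about 6°, close to the 7° limit. The same method reads 2.5–3.5° for doors standing upright in the rack, so I take the true sag as about 3–4°.
- **Other tilt evidence:** the door's side edges in the scene picture gave about 4°, and the hinge play allows about 4°.
- **Camera agreement:** sightlines from different cameras disagreed by 2–3 mm, roughly the stated calibration error.

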